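Slide the sample deck along its rails until it drops into its notches

ROBOT

A 7-joint arm with a two-finger parallel gripper is mounted at the origin on a cart in front of the work surface, level with it; the furniture and walls round the work are solid. World frame = base frame: x ahead of the robot, y to its left, z up, the work surface at z = 0. Lengths are in m, angles in rad, forces in N, time in s.
With the tool pointing down it reaches from about 0.425 to 0.925 m from the base axis. Payload 6.8 kg.
Tool frame: the origin (TCP) lies at the very end of the fingers, on their centre line; the grasp point (between the pads) lies 19 mm behind it; z points along the fingers, y is the line along which they close (so a half turn about z gives the same grasp; the last joint's range is limited). The gripper opens to 85 mm and grips with 20 to 120 N. Pads are 22 mm wide; open, the fingers measure 114 mm over their backs; the gripper's body (76 mm by 85 mm) begins 54 mm behind the grasp point. The pads swing forward as they close: fully open they stand 13 mm farther back than shut.
Start: joints at [1.067, 0.477, 0.022, 1.555, -0.011, 1.109, -0.083], TCP at [0.26, -0.623, 0.231] pointing down, gripper open.
Joint ranges: [-2.96, 2.96], [-0.34, 2.1], [-1.41, 1.46], [0.24, 2.44], [-1.37, 4.51], [0.17, 1.92], [-2.96, 2.96]. Speed limits (rad/s): [2.39, 2.39, 3.14, 3.14, 3.14, 3.14, 3.14].

INTERFACE

Orientations are given as a rotation vector (axis times angle).
In Python, from bench import get_obs, viewer, r gives the robot as it stands. The module is installed in compiled form; this text tells all that it offers.
- The arm moves only by the tool play_rows, never from a script. Its argument "commands" is a list that holds one entry, the list of rows, each a list of 5 numbers: the gripper's target within -1 to 1 (shut at 1, half-way at 0, fully open at -1), then the shift along the tool's x, y, z scaled (see below), then the turn about the tool's z scaled (see below). A call has 1 to 12 rows; each row is the pose to reach, as a shift and turn from the pose commanded when the call began, along the tool's axes at that moment; what a row does not reach only later rows make up. The controller multiplies each number of a shift by 0.2 m and each number of a turn by pi/2 rad. A row lasts 1/12 s, in which the tool goes at most 41.7 mm and 7.16 degrees, less where a joint would pass 70% of its speed; a pose out of reach is approached as far as the arm can. A call with a number of a shift or a turn outside -1 to 1 is refused whole. A call with a gripper value outside its range is refused whole. The fingers move at their own pace and stop on an object; "grip_force" is the grip in N (left out, the last holds). Time passes only in rows, so rows that repeat a pose let the fingers close. It gives the time, the measured TCP pose, the force, the opening and the grip force at its end, in the units of the state.
- get_obs(): the state, without advancing time (a new reading comes with each control period).
- viewer.grab_frame(name): name is "scene" or "top"; returns a dict with "pixels" (400x640x3 uint8, red, green, blue), "fovy" (degrees; the focal length in pixels is half the picture's height over the tangent of half this angle, whatever the lens; pixels are square), "cx", "cy" (the principal point, pixels), "world_to_cam" (4x4, takes a point from world to camera coordinates). Camera axes: x right, y up, looking along -z (the intrinsics and any distortion apply to the point x, -y, -z); pixel columns grow to the right and rows downward; lengths in m; the calibration is good to about 2 mm. A picture is of the moment at which its call begins. There is no depth.
- r.hand_in(): hands the job in; it is judged then, once.
Trained networks look in a picture, given as the dict that the camera call returned (one of the last four; its "shot" number tells which), for a name from the list of things; names that differ only in an ending like _2 or _b are one class to them, and where a whole thing is asked for, a point or a joint stands for the part that bears it (a point fixed in the world has none). Each returns a list of dicts, best first, with "score" (0 to 1); they miss things now and then, are a little off and sometimes report something else, mostly with a low value. They report only what shows in the picture. A call takes as long as a camera call. They do not tell look-alikes from the thing itself.
- viewer.trace(picture, thing): "pixels" (400x640 bool, what is visible of it) and "rect" ([left, top, right, bottom] in pixels, round what is visible of it).
The state is a dict: "clock": time; "joints": joint angles; "qvel": joint speeds; "tau": joint torques, N m; "tcp_pos": TCP position; "orientation": TCP orientation; "contact_force": force on the tool from outside, world axes, zero at the start; "moment": the same for the moment, N m; "grip_width": finger opening in m; "gripper_force": force on a finger pad.
Only numpy, scipy, OpenCV 4.12 (cv2) and the standard library are available. Lean on these libraries where they do the work, as an engineer would, in place of code of your own. Each camera call takes 0.05 s, during which the arm holds its last target. There are 200 camera calls.

TASK

With the fingertips, push the blue sample deck by its yellow end face along the docking frame's rails until you feel it drop down into the locating notches, fully seated and level at the red marks. Only push it: do not lift the deck or pick up anything, keep both amber bottles standing on the deck, and leave the beaker and the small carton where they are.

Things in the scene. Friction and masses are not known exactly. Their poses are not given: they have to be found in the camera images.
- dock: Docking frame fixed on the worktop: grey base, two aluminium rails, white side walls 48 mm high; 176 mm wide, from x = -195 to +115 mm. Origin on the worktop below the centre of the seated deck; x runs along the rails the way the deck must be pushed, z up. Rail tops 30 mm above the worktop, at y = +-38 to +-68 mm; wall faces at y = +-68.5 mm guide the deck (1.5 mm play). Open between the rails.
- deck: Loose blue deck with black rubber top, 140 mm long (x, along the rails), 134 mm wide, about 0.45 kg, on four white feet. Origin under its centre at the soles of the feet, axes as the frame's; top 24 mm above it. Origin 30 mm above the worktop on the rails, 23 mm when seated. Starts 70 to 110 mm short of the notches. Sliding takes a few newtons; pushed fast it can jump the notches.
- deck_push (a point): Centre of the deck's yellow upright end face at its trailing (-x) end: 70 mm wide, 22 mm tall (2 to 24 mm above the soles), 70 mm from the deck's centre. Push here towards +x. The opposite end has the same face in blue, for pushing back a deck that went too far.
- dock_seat (a point): Where the deck's origin must come to rest, 23 mm above the dock's origin, same axes; red marks on the side walls and the deck meet here. Four notches with red floors, 21 mm long, 7 mm deep, take the 16 mm long feet all together, only here; their walls then stop the deck with 2.5 mm play either way. Black end stops stand 37 mm farther on.
- bottle_1: Amber glass bottle with white cap, diameter 28 mm, 62 mm tall, standing loose on the leading half of the deck. Origin at the centre of its underside.
- bottle_2: Second amber bottle, same as the first, on the other side of the deck. Origin at the centre of its underside.
- beaker: Glass beaker, diameter 56 mm, 65 mm tall, a bystander on the worktop. Origin at the centre of its underside.
- carton: Small white carton with a purple stripe, 45 x 70 x 35 mm, a bystander on the worktop. Origin at the centre of its underside.
Not all that is in view belongs to the job. Of the things shaped like the deck, the blue one is meant.

How it is judged:
By the outcome, as a careful person would: the job done as asked, in the order asked, and still so for the second after the job is handed in, with the robot touching nothing.
It also fails if it takes over 40 s, if anything falls off the work surface, if the arm or the gripper's body presses on something with over 40 N, if the wrist force passes 120 N, or if a joint passes its speed limit or range.

## Working session

There is one attempt and no reset: what is moved stays moved. The work goes in short steps, Python scripts to look and compute and a tool call to move; the robot and the scene stay as the last step left them, time stands still between calls to the robot, and variables do not carry over. Pictures are saved under pics/ and viewed, at most 10 in all, crops included, and the job is handed in when it is done.

Besides the shell and the picture viewer there is one more tool, called after "Emit:" as a command line: name --argument value ..., lists and objects as JSON in quotes. play_rows: Moves the arm, as the interface text tells. Shifts and turns lie within -1 to 1; 1 stands for 0.2 m of shift or pi/2 rad of turn. Its arguments: {"type":"object","properties":{"commands":{"type":"array","items":{"type":"array","items":{"type":"array","items":{"type":"number","minimum":-1,"maximum":1}}}},"grip_force":{"type":"number"}},"required":["commands"]}

```bash
mkdir -p pics; cat > h.py <<'E'
import numpy as np, cv2
from bench import get_obs, viewer, r
def K(f):
    F=200/np.tan(np.radians(f["fovy"])/2); return F,f["cx"],f["cy"]
def proj(f,p):
    c=(np.array(f["world_to_cam"])@np.append(p,1))[:3]; F,cx,cy=K(f)
    return np.array([cx+F*c[0]/-c[2], cy-F*c[1]/-c[2]])
def onz(f,uv,z):
    F,cx,cy=K(f); T=np.linalg.inv(np.array(f["world_to_cam"]))
    d=T[:3,:3]@np.array([(uv[0]-cx)/F,-(uv[1]-cy)/F,-1]); o=T[:3,3]
    return o+d*(z-o[2])/d[2]
def save(f,n): cv2.imwrite("pics/"+n,cv2.cvtColor(f["pixels"],cv2.COLOR_RGB2BGR))
E
python3 - <<'E'
from h import *
print(get_obs())
for n in("scene","top"):
    f=viewer.grab_frame(n); save(f,n+"1.png"); print(n,{k:v for k,v in f.items() if k!="pixels"})
    for t in("dock","deck","deck_push","bottle_1","beaker","carton"):
        for d in viewer.trace(f,t):
            m=d["pixels"]; ys,xs=np.nonzero(m); print(t,round(d["score"],2),d["rect"],xs.mean().round(1),ys.mean().round(1),m.sum())
E
```

```text
{'clock': 0.0, 'joints': array([ 1.06689046,  0.47780131,  0.02233451,  1.55642801, -0.01150587,
        1.10927326, -0.0831172 ]), 'qvel': array([-3.17299051e-04,  1.66617981e-03,  3.07299234e-04, -8.47863902e-04,
       -2.12332780e-04,  2.61108756e-05,  1.40586686e-03]), 'tau': array([-1.14070635e-04, -5.96453762e+01,  1.60783432e+00, -2.81201345e+01,
        1.24856411e-02,  9.33278556e-03, -1.89495915e-05]), 'tcp_pos': array([ 0.26001947, -0.62228848,  0.23033469]), 'orientation': array([-3.07858508e+00, -6.17352325e-01,  7.40288419e-04]), 'contact_force': array([-0.23628689, -0.20697805, -0.48141132]), 'moment': array([ 0.0071274 , -0.00924875, -0.00539033]), 'gripper_force': 0.0, 'grip_width': 0.0855335490319028}
scene {'fovy': 49.50181346509844, 'cx': 317.1031592238465, 'cy': 190.81934627307345, 'world_to_cam': array([[-0.45103291, -0.89247615,  0.00745959,  0.22439494],
       [ 0.4728109 , -0.23184009,  0.85011766, -0.3371261 ],
       [-0.7569803 ,  0.38695801,  0.52653996, -0.92373606],
       [ 0.        ,  0.        ,  0.        ,  1.        ]]), 'shot': 1}
dock 0.58 [2
[... 853 characters left out ...]
[ 0.        ,  0.        ,  0.        ,  1.        ]]), 'shot': 2}
dock 0.83 [252.4, 203.3, 349.9, 260.8] 294.9 232.8 3353
deck 0.7 [352.3, 132.8, 395.7, 172.5] 372.4 153.5 1605
deck 0.62 [429.3, 242.3, 485.5, 297.0] 457.9 269.4 1819
deck 0.57 [290.5, 206.4, 334.6, 250.2] 311.7 228.6 1672
deck 0.57 [252.0, 204.3, 349.7, 261.8] 294.5 233.1 3171
deck_push 0.93 [429.0, 242.4, 488.9, 297.5] 457.9 269.8 1835
deck_push 0.79 [350.2, 135.2, 397.9, 174.9] 372.5 153.4 1564
deck_push 0.78 [288.6, 205.0, 336.3, 250.9] 312.1 228.7 1706
bottle_1 0.46 [300.7, 228.7, 308.2, 241.7] 303.6 236.3 66
beaker 0.49 [396.2, 224.4, 415.4, 247.2] 404.6 235.1 280
carton 0.67 [182.3, 204.2, 203.0, 223.6] 189.5 213.8 326
```

View pics/scene1.png

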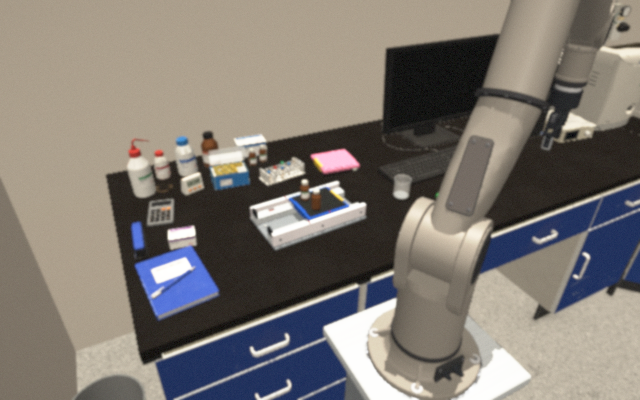

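View pics/top1.png

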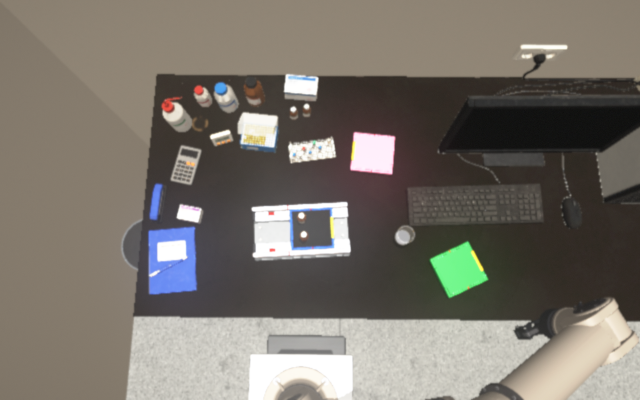

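The scene view shows the dock around (308,215) with the blue deck at (319,204). In the top view the dock spans x 252–350 and y 203–260. The deck's yellow face is at about (333,228), so the push goes to image left (world +y). The green and pink decks are look-alikes.

```bash
python3 - <<'E'
from h import *
a=[]
for n,(x0,y0,x1,y1) in (("top",(245,195,358,268)),("scene",(245,172,375,250))):
    f=viewer.grab_frame(n); c=f["pixels"][y0:y1,x0:x1]
    c=cv2.resize(c,None,fx=6,fy=6,interpolation=cv2.INTER_CUBIC)
    cv2.imwrite(f"pics/{n}crop1.png",cv2.cvtColor(c,cv2.COLOR_RGB2BGR))
f=viewer.grab_frame("top")
for uv in((252.4,207),(349,203)): print(onz(f,uv,.048))
print(onz(f,(333,228),.045))
E
```

```text
[0.61177451 0.16516379 0.048     ]
[ 0.62805586 -0.14988852  0.048     ]
[ 0.54540079 -0.09783418  0.045     ]
```

View pics/topcrop1.png

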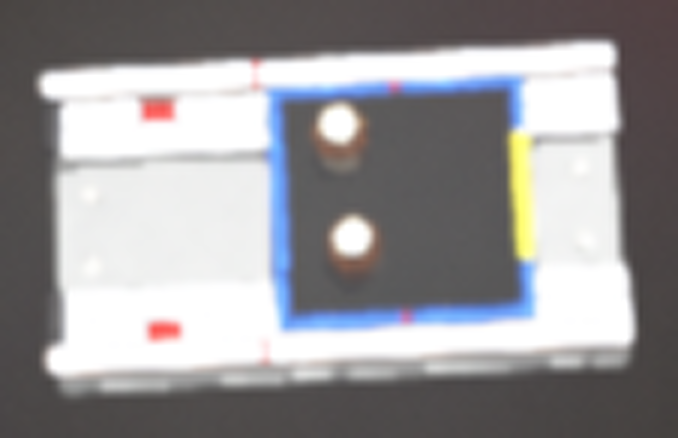

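View pics/scenecrop1.png

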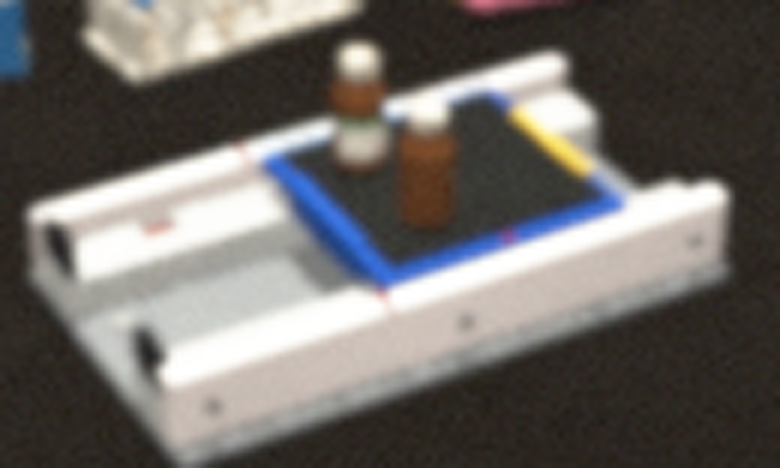

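```bash
cat > fit.py <<'E'
from h import *
from scipy.optimize import least_squares
f=viewer.grab_frame("top"); s=viewer.grab_frame("scene")
T=lambda x,y: np.array([245+(x+.5)/6-.5,195+(y+.5)/6-.5]); S=lambda x,y: np.array([245+(x+.5)/6-.5,172+(y+.5)/6-.5])
def tri(a,b):
    g=least_squares(lambda p: np.r_[proj(f,p)-a, proj(s,p)-b],[.55,0,.05]); return g.x.round(4),np.abs(g.fun).max().round(2)
print("mark far",tri(T(256,75),S(240,152))); print("mark near",tri(T(265,350),S(383,295)))
print("deck near mark",tri(T(407,317),S(508,236)))
print("yellow far/near",tri(T(522,133),S(513,108)),tri(T(533,260),S(592,170)))
print("blue corner far lead, near lead",tri(T(268,93),S(266,162)),tri(T(283,328),S(388,280)))
W=[((0,-78,48),(256,75)),((0,78,48),(265,350)),((115,-78,48),(42,85)),((-195,-78,48),(615,55)),((115,78,48),(48,360)),((-195,78,48),(632,345))]
def res(q):
    R=np.array([[np.cos(q[2]),-np.sin(q[2])],[np.sin(q[2]),np.cos(q[2])]]); o=[]
    for p,u in W: o+=list(proj(f,np.append(R@np.array(p[:2])/1e3+q[:2],p[2]/1e3))-T(*u))
    return np.array(o)
g=least_squares(res,[.55,.05,1.6]); print("dock",g.x,np.degrees(g.x[2]),g.fun.round(1))
q=g.x; R=np.array([[np.cos(q[2]),-np.sin(q[2])],[np.sin(q[2]),np.cos(q[2])]])
for u in((522,133),(533,260),(520,80),(532,315),(268,93),(283,328),(395,87),(407,317)):
    w=onz(f,T(*u),.054)[:2]; print(u,w.round(4),(R.T@(w-q[:2])*1e3).round(1))
for t,z in(("beaker",.03),):
    for d in viewer.trace(f,t)[:1]: ys,xs=np.nonzero(d["pixels"]);print(t,onz(f,(xs.mean(),ys.mean()),z))
E
python3 fit.py
```

```text
mark far (array([0.6135, 0.053 , 0.0473]), np.float64(0.46))
mark near (array([0.4635, 0.0441, 0.0508]), np.float64(0.35))
deck near mark (array([ 0.4813, -0.0317,  0.0508]), np.float64(0.12))
yellow far/near (array([ 0.5823, -0.0909,  0.0522]), np.float64(0.72)) (array([ 0.5128, -0.0979,  0.0519]), np.float64(0.38))
blue corner far lead, near lead (array([0.6031, 0.0447, 0.0452]), np.float64(0.06)) (array([0.4757, 0.0352, 0.0488]), np.float64(0.45))
dock [0.53732399 0.04748771 1.62116456] 92.88588739906439 [ 0.  -0.8 -0.1  1.2  0.4 -1.1 -0.1  0.1 -0.1  1.  -0.2 -0.5]
(522, 133) [ 0.5806 -0.0929] [-142.4  -36.2]
(533, 260) [ 0.5118 -0.0989] [-144.9   32.9]
(520, 80) [ 0.6098 -0.0918] [-142.7  -65.4]
(532, 315) [ 0.4824 -0.0984] [-142.9   62.2]
(268, 93) [0.6014 0.0444] [ -6.3 -63.8]
(283, 328) [0.4742 0.0336] [-10.7  63.7]
(395, 87) [ 0.6053 -0.0242] [-75.  -64.3]
(407, 317) [ 0.4807 -0.0321] [-76.6  60.6]
beaker [ 0.52688922 -0.32972686  0.03      ]
```

Seat at about (0.539, 0.048), yaw about 93°. The deck is about 75 mm short, and its push face is at about (0.547, -0.095). I'll move over to a point behind it.

Emit:
play_rows --commands '[[[0.3, 1, -0.74, 0, 0], [0.3, 1, -0.74, 0, 0], [0.3, 1, -0.74, 0, 0], [0.3, 1, -0.74, 0, 0], [0.3, 1, -0.74, 0, 0], [0.3, 1, -0.74, 0, 0], [0.3, 1, -0.74, 0, 0], [0.3, 1, -0.74, 0, 0]]]'

```text
clock: 1.67
tcp_pos: [0.3898, -0.4067, 0.2317]
orientation: [-3.078, -0.626, -0.002]
contact_force: [-0.8, -0.6, -0.6]
grip_width: 0.0298
gripper_force: 0.0
```

Emit:
play_rows --commands '[[[0.3, 1, -0.74, 0, -0.78], [0.3, 1, -0.74, 0, -0.78], [0.3, 1, -0.74, 0, -0.78], [0.3, 1, -0.74, 0, -0.78], [0.3, 1, -0.74, 0, -0.78], [0.3, 1, -0.74, 0, -0.78], [0.3, 1, -0.74, 0, -0.78], [0.3, 1, -0.74, 0, -0.78], [0.3, 1, -0.74, 0, -0.78], [0.3, 1, -0.74, 0, -0.78], [0.3, 1, -0.74, 0, -0.78], [0.3, 1, -0.74, 0, -0.78]]]'

```text
clock: 2.67
tcp_pos: [0.5149, -0.1972, 0.2312]
orientation: [2.171, 2.27, -0.0]
contact_force: [-1.0, 0.7, 0.2]
grip_width: 0.0295
gripper_force: 0.0
```

```bash
cat > st.py <<'E'
from h import *
from scipy.spatial.transform import Rotation as Ro
o=get_obs(); R=Ro.from_rotvec(o["orientation"]).as_matrix(); p=np.array(o["tcp_pos"])
yaw=np.degrees(np.arctan2(R[1,0],R[0,0])); a=np.radians(93); D=np.array([[np.cos(a),-np.sin(a)],[np.sin(a),np.cos(a)]])
print(o["clock"],p.round(4),"yaw",yaw.round(2),"tilt",R[:,2].round(3),"F",np.round(o["contact_force"],1),"dockxy",(D.T@(p[:2]-[.539,.048])*1e3).round(1),o["grip_width"])
t=np.append(np.array([.539,.048])+D@np.array([-.178,0]),.12); print("shift to hover",(R.T@(t-p)/.2).round(3),"turn",-(93-yaw)/90)
E
python3 st.py
```

```text
2.6667 [ 0.5149 -0.1972  0.2312] yaw 92.55 tilt [-0. -0. -1.] F [-1.   0.7  0.2] dockxy [-243.6   36.9] 0.029463527778322847
shift to hover [0.33  0.182 0.556] turn -0.004957518445230846
```

Emit:
play_rows --commands '[[[0.3, 0.33, 0.18, 0.3, 0], [0.3, 0.33, 0.18, 0.3, 0], [0.3, 0.33, 0.18, 0.55, 0], [0.3, 0.33, 0.18, 0.55, 0], [0.3, 0.33, 0.18, 0.65, 0], [0.3, 0.33, 0.18, 0.75, 0], [0.3, 0.33, 0.18, 0.85, 0], [0.3, 0.33, 0.18, 0.92, 0], [0.3, 0.33, 0.18, 0.96, 0], [0.3, 0.33, 0.18, 0.96, 0]]]'

```text
clock: 3.5
tcp_pos: [0.5467, -0.1283, 0.0376]
orientation: [-2.167, -2.272, 0.003]
contact_force: [-0.7, -0.1, -0.2]
grip_width: 0.0301
gripper_force: 0.0
```

```bash
python3 st.py; python3 - <<'E'
from h import *
L=[]
for n,(x0,y0,x1,y1) in (("top",(245,180,375,268)),("scene",(245,162,375,250))):
    f=viewer.grab_frame(n); L.append(cv2.resize(f["pixels"][y0:y1,x0:x1],None,fx=3.4,fy=3.4,interpolation=cv2.INTER_CUBIC))
cv2.imwrite("pics/c2.png",cv2.cvtColor(np.vstack(L),cv2.COLOR_RGB2BGR))
E
```

```text
3.5 [ 0.5467 -0.1283  0.0376] yaw 92.71 tilt [-0.003  0.    -1.   ] F [-0.7 -0.1 -0.2] dockxy [-176.5    1.6] 0.030050149267564434
shift to hover [-0.007  0.007 -0.412] turn -0.0031781989175382504
```

View pics/c2.png

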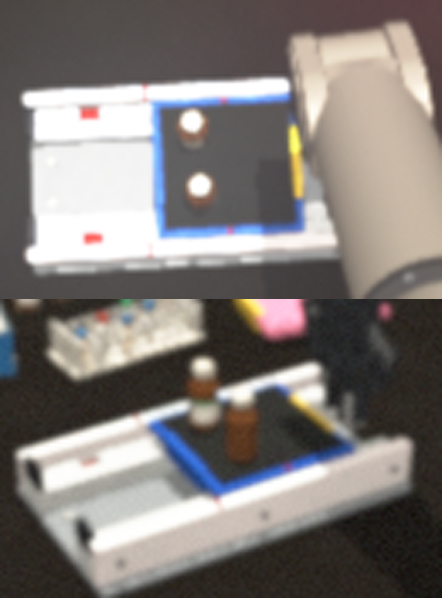

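The fingertips are at (345,410) in the lower crop, just behind the yellow face. Both bottles are standing and nothing is touched. I'll approach gently.

Emit:
play_rows --commands '[[[0.3, 0.01, 0, 0, 0], [0.3, 0.02, 0, 0, 0], [0.3, 0.03, 0, 0, 0], [0.3, 0.04, 0, 0, 0], [0.3, 0.05, 0, 0, 0], [0.3, 0.06, 0, 0, 0], [0.3, 0.07, 0, 0, 0], [0.3, 0.08, 0, 0, 0], [0.3, 0.09, 0, 0, 0], [0.3, 0.1, 0, 0, 0], [0.3, 0.105, 0, 0, 0], [0.3, 0.11, 0, 0, 0]]]'

```text
clock: 4.6
tcp_pos: [0.5466, -0.1064, 0.0393]
orientation: [2.165, 2.276, -0.001]
contact_force: [0.3, -3.4, 0.4]
grip_width: 0.0299
gripper_force: 1.3
```

Emit:
play_rows --commands '[[[0.3, 0.006, 0, 0, 0], [0.3, 0.012, 0, 0, 0], [0.3, 0.02, 0, 0, 0], [0.3, 0.03, 0, 0, 0], [0.3, 0.04, 0, 0, 0], [0.3, 0.05, 0, 0, 0], [0.3, 0.06, 0, 0, 0], [0.3, 0.07, 0, 0, 0], [0.3, 0.08, 0, 0, 0], [0.3, 0.09, 0, 0, 0], [0.3, 0.1, 0, 0, 0], [0.3, 0.11, 0, 0, 0]]]'

```text
clock: 5.6
tcp_pos: [0.5456, -0.0836, 0.0393]
orientation: [-2.165, -2.277, -0.0]
contact_force: [0.0, -2.6, 1.4]
grip_width: 0.03
gripper_force: 1.3
```

```bash
python3 st.py
```

```text
5.6 [ 0.5456 -0.0836  0.0393] yaw 92.88 tilt [ 0.  0. -1.] F [ 0.  -2.6  1.4] dockxy [-131.8    0.3] 0.029981605400029632
shift to hover [-0.231  0.002 -0.403] turn -0.0013676337666222733
```

Contact made, about 3 N. I'll keep pushing, then go slower near the notches.

Emit:
play_rows --commands '[[[0.3, 0.01, 0, 0, 0], [0.3, 0.02, 0, 0, 0], [0.3, 0.03, 0, 0, 0], [0.3, 0.04, 0, 0, 0], [0.3, 0.05, 0, 0, 0], [0.3, 0.06, 0, 0, 0], [0.3, 0.07, 0, 0, 0], [0.3, 0.08, 0, 0, 0], [0.3, 0.09, 0, 0, 0], [0.3, 0.1, 0, 0, 0], [0.3, 0.11, 0, 0, 0], [0.3, 0.12, 0, 0, 0]]]'

```text
clock: 6.6
tcp_pos: [0.5444, -0.0596, 0.0393]
orientation: [-2.165, -2.276, 0.0]
contact_force: [-0.2, -2.1, -0.3]
grip_width: 0.0298
gripper_force: 1.2
```

Emit:
play_rows --commands '[[[0.3, 0.008, 0, 0, 0], [0.3, 0.016, 0, 0, 0], [0.3, 0.024, 0, 0, 0], [0.3, 0.032, 0, 0, 0], [0.3, 0.04, 0, 0, 0], [0.3, 0.048, 0, 0, 0], [0.3, 0.056, 0, 0, 0], [0.3, 0.062, 0, 0, 0], [0.3, 0.068, 0, 0, 0], [0.3, 0.074, 0, 0, 0], [0.3, 0.08, 0, 0, 0], [0.3, 0.085, 0, 0, 0]]]'

```text
clock: 7.6
tcp_pos: [0.5436, -0.0427, 0.0393]
orientation: [-2.165, -2.276, 0.0]
contact_force: [-0.7, -2.3, -0.9]
grip_width: 0.0297
gripper_force: 1.2
```

```bash
python3 st.py;  python3 - <<'E'
from h import *
L=[]
for n,(x0,y0,x1,y1) in (("top",(245,180,375,268)),("scene",(245,162,375,250))):
    f=viewer.grab_frame(n); L.append(cv2.resize(f["pixels"][y0:y1,x0:x1],None,fx=3.4,fy=3.4,interpolation=cv2.INTER_CUBIC))
cv2.imwrite("pics/c3.png",cv2.cvtColor(np.vstack(L),cv2.COLOR_RGB2BGR))
E
```

```text
7.6 [ 0.5436 -0.0427  0.0393] yaw 92.88 tilt [-0.  0. -1.] F [-0.7 -2.3 -0.9] dockxy [-90.9   0.2] 0.029684747340912792
shift to hover [-0.436  0.002 -0.404] turn -0.0013608168990325946
```

View pics/c3.png

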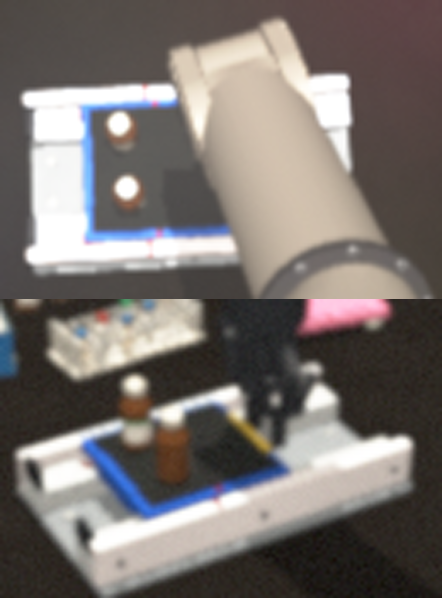

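The deck marks at (157,235) are about 5 mm short of the wall marks at about (153,235), and both bottles are standing. I'll creep forward.

Emit:
play_rows --commands '[[[0.3, 0.005, 0, 0, 0], [0.3, 0.01, 0, 0, 0], [0.3, 0.015, 0, 0, 0], [0.3, 0.02, 0, 0, 0]]]'

```text
clock: 8.03
tcp_pos: [0.5434, -0.0389, 0.0393]
orientation: [2.165, 2.276, -0.0]
contact_force: [-0.4, -3.1, -0.1]
grip_width: 0.0301
gripper_force: 1.2
```

Emit:
play_rows --commands '[[[0.3, 0.005, 0, 0, 0], [0.3, 0.01, 0, 0, 0], [0.3, 0.013, 0, 0, 0]]]'

```text
clock: 8.28
tcp_pos: [0.5433, -0.0358, 0.0393]
orientation: [-2.165, -2.277, -0.001]
contact_force: [-1.0, -0.0, -0.2]
grip_width: 0.0304
gripper_force: 0.1
```

Emit:
play_rows --commands '[[[0.3, 0.005, 0, 0, 0], [0.3, 0.01, 0, 0, 0]]]'

```text
clock: 8.45
tcp_pos: [0.5433, -0.0343, 0.0394]
orientation: [2.165, 2.276, 0.0]
contact_force: [0.1, -2.9, 0.2]
grip_width: 0.0298
gripper_force: 1.3
```

Emit:
play_rows --commands '[[[0.3, 0.005, 0, 0, 0], [0.3, 0.01, 0, 0, 0]]]'

```text
clock: 8.62
tcp_pos: [0.5431, -0.0325, 0.0394]
orientation: [2.165, 2.276, -0.0]
contact_force: [-0.4, -2.9, 0.6]
grip_width: 0.03
gripper_force: 1.4
```

```bash
cat > look.py <<'E'
from h import *
import sys
L=[]
for n,(x0,y0,x1,y1) in (("top",(245,195,358,268)),("scene",(245,172,375,250))):
    f=viewer.grab_frame(n); L.append(cv2.resize(f["pixels"][y0:y1,x0:x1],(600,int(600*(y1-y0)/(x1-x0)*.75)),interpolation=cv2.INTER_CUBIC))
cv2.imwrite("pics/"+sys.argv[1],cv2.cvtColor(np.vstack(L),cv2.COLOR_RGB2BGR))
E
python3 look.py c4.png
```

```text
(no output)
```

View pics/c4.png

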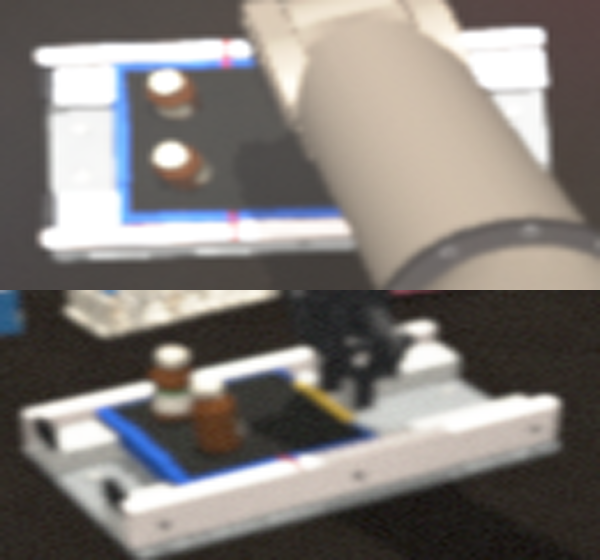

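Marks nearly coincide, at (230,50)/(235,225). The bottles may be rocking, so I'll hold still and look again.

Emit:
play_rows --commands '[[[0.3, 0, 0, 0, 0], [0.3, 0, 0, 0, 0], [0.3, 0, 0, 0, 0], [0.3, 0, 0, 0, 0], [0.3, 0, 0, 0, 0], [0.3, 0, 0, 0, 0]]]'

```text
clock: 9.22
tcp_pos: [0.5431, -0.0322, 0.0394]
orientation: [2.165, 2.277, 0.0]
contact_force: [-1.0, -1.6, 0.4]
grip_width: 0.0299
gripper_force: 0.8
```

```bash
python3 look.py c5.png
```

```text
(no output)
```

View pics/c5.png

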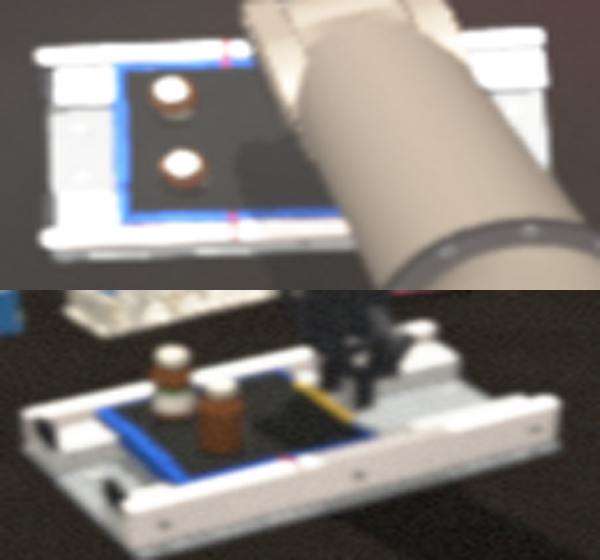

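The bottles rocked and settled upright, which fits the deck dropping. I'll back straight off, raise, and check the height from two views.

Emit:
play_rows --commands '[[[0.3, -0.02, 0, 0, 0], [0.3, -0.06, 0, 0, 0], [0.3, -0.15, 0, 0, 0], [0.3, -0.25, 0, 0, 0], [0.3, -0.3, 0, -0.1, 0], [0.3, -0.4, 0, -0.3, 0], [0.3, -0.5, 0, -0.5, 0], [0.3, -0.7, 0, -0.6, 0], [0.3, -0.85, 0, -0.7, 0], [0.3, -1, 0, -0.7, 0], [0.3, -1, 0, -0.7, 0], [0.3, -1, 0, -0.7, 0]]]'

```text
clock: 10.32
tcp_pos: [0.5524, -0.2354, 0.1794]
orientation: [2.17, 2.27, -0.0]
contact_force: [-0.0, 0.2, -0.3]
grip_width: 0.0297
gripper_force: 0.0
```

```bash
python3 - <<'E'
from h import *
L=[]
for n,(x0,y0,x1,y1) in (("top",(245,195,358,247)),("scene",(255,180,368,234))):
    I=np.mean([viewer.grab_frame(n)["pixels"].astype(float) for _ in range(4)],0).astype(np.uint8)
    L.append(cv2.resize(I[y0:y1+3,x0:x1],None,fx=5.3,fy=5.3,interpolation=cv2.INTER_CUBIC))
I=np.vstack(L); print(I.shape,L[0].shape); cv2.imwrite("pics/c6.png",cv2.cvtColor(I,cv2.COLOR_RGB2BGR))
E
```

```text
(594, 599, 3) (292, 599, 3)
```

View pics/c6.png

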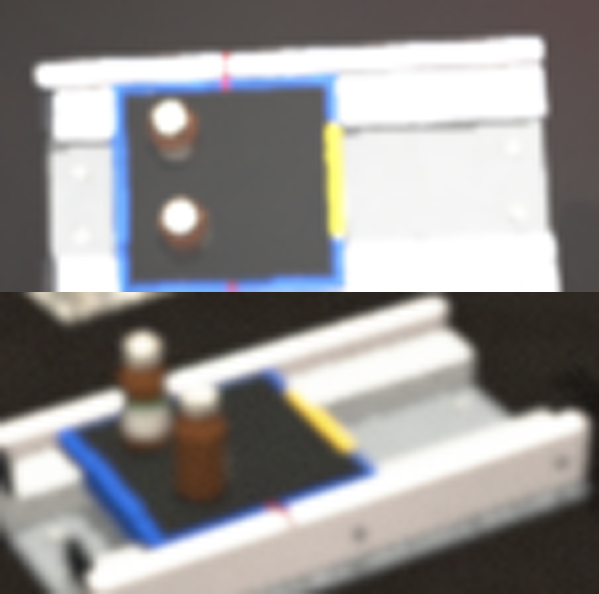

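```bash
python3 - <<'E'
from h import *
from scipy.optimize import least_squares
f=viewer.grab_frame("top"); s=viewer.grab_frame("scene")
T=lambda x,y: np.array([245+(x+.5)/5.3-.5,195+(y+.5)/5.3-.5]); S=lambda x,y: np.array([255+(x+.5)/5.3-.5,180+(y-292+.5)/5.3-.5])
for n,a,b in(("yf",T(334,124),S(285,393)),("yn",T(343,237),S(355,449)),("lf",T(115,88),S(60,434)),("ln",T(125,290),S(150,545))):
    g=least_squares(lambda p: np.r_[proj(f,p)-a, proj(s,p)-b],[.55,0,.05]); print(n,g.x.round(4),np.abs(g.fun).max().round(2))
E
```

```text
yf [ 0.5794 -0.0132  0.0418] 0.71
yn [ 0.5086 -0.021   0.0433] 0.24
lf [0.6002 0.1209 0.0403] 0.21
ln [0.4773 0.1142 0.0409] 1.31
```

All four corners dropped about 8 mm (the notch depth is 7 mm). The deck is level, the marks meet, the bottles are upright, and the robot is clear.

```bash
python3 -c "
from bench import r
print(r.hand_in())"
```

```text
the job is handed in; nothing more can be done
None
```

I pushed the blue deck into its notches and handed the job in: it is seated and level at the red marks, both bottles are upright, the beaker and carton were left alone, and the arm is clear.

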